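Feel that the airlock inner gate is shut, then open the outer hatch and unload it

TASK

A freshly lacquered wooden push block waits in the airlock of the dust-free finishing hood. With the outer hatch still shut, press the inner gate's blue tab gently towards closed until you feel it stop, and hold that pressure for a moment to be sure it is shut (it may be ajar or already shut; press it either way); only then push the yellow handle to slide the outer hatch fully open, and leave it open with the inner gate still shut. Lift the push block out and set it down gently, upright, in the middle of the round stand, without disturbing the other things on the bench.

Things in the scene. Friction and masses are not known exactly. Their poses are not given: they have to be found in the camera images.
- airlock: Fixed airlock on the bench. Origin: on the bench under the chamber's centre; x points roughly away from the robot, y along the airlock, away from the hood, z up. Chamber inside: 170 mm (x), y from -102 to +100 mm, floor 12 mm above the bench, grey walls 8 mm thick, rim 90 mm high. Two hatch rails at x = -96 and +96 mm, 12 mm wide, tops 105 mm high, from y = -102 to +290 mm.
- gate_housing (a point): Centre of the top of the dark steel housing that hides the inner gate: 271 mm (x) by 36 mm (y), 105 mm high; at airlock x = -27, y = -121 mm. Axes as the airlock's.
- hood_edge (a point): Middle of the top edge, nearest the gate, of the fixed clear finishing hood: the hood measures 420 mm (x) by 300 mm (y), 200 mm high, and reaches from this edge along the airlock's -y; at airlock x = +10, y = -270 mm. A grey duct 104 mm high joins it to the gate housing. Axes as the airlock's.
- gate_tab: Inner gate, seen as its blue tab: 18 mm (x) by 30 mm (y) by 38 mm (z). Origin: centre of the tab's underside, 112 mm above the bench; airlock y = -121 mm; airlock x = +30 mm when shut, against a hard stop, down to -30 mm when open. Starts 0 to 45 mm ajar. Pushing it with the fingers along +x shuts it. Stays where left; 1.5 N friction, 15 N s/m damping.
- hatch (a joint): Sliding of the outer hatch in m: 0 shut (its start), 0.18 fully open against its stop. Opens along the airlock's +y; stays where left; about 2 N of friction and 15 N s/m of damping. Aluminium frame with a clear pane, 174 mm (x) by 205 mm (y) by 8 mm, top face 98 mm above the bench; shut it spans airlock y = -100 to +105 mm.
- hatch_grip (a point): Centre of the top of the hatch's yellow handle, an upright bar fixed to the hatch: 70 mm (x) by 16 mm (y) by 36 mm high, top 134 mm above the bench; at airlock x = 0, y = +30 mm when the hatch is shut. It moves with the hatch. Axes as the airlock's.
- push_block: Loose wooden push block, about 0.16 kg: dark base 44 mm (x) by 100 mm (y) by 18 mm, on its middle a grip rib 24 mm (x) by 76 mm (y) by 40 mm; 58 mm high in all. Origin: centre of its underside; z up. Starts standing on the chamber floor, its length roughly along the airlock's y. With the hatch fully open it lifts straight up clear.
- stand: Fixed round wooden finishing stand with a blue cloth top, 200 mm in diameter. Origin: centre of its underside, on the bench; its top face is 20 mm above the bench.
- keepsake_box: Bystander: small pale wooden box with a lid, 89 by 79 by 61 mm, loose. Origin: centre of its underside.
- sanding_block: Bystander: cork sanding block with an orange grip, 75 by 60 by 52 mm, loose. Origin: centre of its underside.
- filler_jar: Bystander: jar of wood filler with a yellow cap, 60 mm in diameter, 100 mm high, loose. Origin: centre of its underside.
Not all that is in view belongs to the job. What is meant by the stand is not orange, and is the smaller of those in its own colour.

How it is judged:
By the outcome, as a careful person would: the job done as asked, in the order asked, and still so for the second after the job is handed in, with the robot touching nothing.
It also fails if it takes over 72 s, if anything falls off the work surface, if the arm or the gripper's body presses on something with over 40 N, if the wrist force passes 120 N, or if a joint passes its speed limit or range.

ROBOT

A 6-joint arm with a two-finger parallel gripper is mounted at the origin on the work surface. World frame = base frame: x ahead of the robot, y to its left, z up, the work surface at z = 0. Lengths are in m, angles in rad, forces in N, time in s.
With the tool pointing down it reaches from about 0.35 to 0.8 m from the base axis. Payload 7.3 kg.
Tool frame: the origin (TCP) lies between the finger pads; the fingertips stand 8 mm ahead of it and the grasp point (between the pads) lies 11 mm behind it; z points along the fingers, y is the line along which they close (so a half turn about z gives the same grasp; the last joint's range is limited). The gripper opens to 85 mm and grips with 20 to 120 N. Pads are 22 mm wide; open, the fingers measure 114 mm over their backs; the gripper's body (76 mm by 85 mm) begins 54 mm behind the grasp point. The pads swing forward as they close: fully open they stand 13 mm farther back than shut.
Start: joints at [1.147, 0.342, 1.524, -0, 1.275, -0.146], TCP at [0.144, 0.505, 0.239] pointing down, gripper open.
Joint ranges: [-2.53, 2.53], [-0.77, 2.02], [0.04, 2.7], [-1, 4.14], [0.28, 2.66], [-3.11, 3.11]. Speed limits (rad/s): [2.57, 2.57, 3.14, 3.14, 3.14, 3.14].

INTERFACE

Orientations are given as a unit quaternion [x, y, z, w].
In Python, from cell import robot gives the robot as it stands.
- The arm moves only by the tool step_arm, never from a script. Its argument "commands" is one flat list of numbers, 7 for each row, row after row: the turn, a rotation vector about the world's x, y, z in rad, then the shift along the world's x, y, z in m, then the closure, from 0 (fully open) to 1 (shut). In form: [ax, ay, az, dx, dy, dz, fingers, ax, ay, az, dx, dy, dz, fingers, ...]. A call has 1 to 20 rows; each row is the pose to reach, as a shift and turn from the pose commanded when the call began; what a row does not reach only later rows make up. A row lasts 1/8 s, in which the tool goes at most 62.5 mm and 10.7 degrees, less where a joint would pass 70% of its speed; a pose out of reach is approached as far as the arm can. A call with a gripper value outside its range is refused whole. The fingers move at their own pace and stop on an object; "force" is the grip in N (left out, the last holds). Time passes only in rows, so rows that repeat a pose let the fingers close. It gives the time, the measured TCP pose, the force, the opening and the grip force at its end, in the units of the state.
- robot.get_obs(): the state, without advancing time (a new reading comes with each control period).
- robot.read_camera(name): name is "side" or "top" or "wrist"; returns a dict with "pixels" (420x560x3 uint8, blue, green, red), "fx", "fy", "cx", "cy" (pixels), "view" (4x4, takes a point from world to camera coordinates); the wrist camera has in their place "hand_eye" (4x4, takes a point from camera to tool coordinates, whose origin is the TCP and whose axes are the flange's). Camera axes: x right, y down, z forward; pixel columns grow to the right and rows downward; lengths in m; the calibration is good to about 2 mm. A picture is of the moment at which its call begins: read the wrist's pose just before it. There is no depth.
- robot.sign_off(): hands the job in; it is judged then, once.
The state is a dict: "t": time; "joints": joint angles; "qvel": joint speeds; "joint_torque": joint torques, N m; "eef_pos": TCP position; "orientation": TCP orientation; "wrist_force": force on the tool from outside, world axes, zero at the start; "wrist_torque": the same for the moment, N m; "grip_width": opening from 0.0 (shut) to 1.0 (fully open); "gripper_force": force on a finger pad.
Only numpy, scipy, OpenCV 4.12 (cv2) and the standard library are available. Lean on these libraries where they do the work, as an engineer would, in place of code of your own. Each camera call takes 0.05 s, during which the arm holds its last target. There are 200 camera calls.

## Working session

There is one attempt and no reset: what is moved stays moved. The work goes in short steps, Python scripts to look and compute and a tool call to move; the robot and the scene stay as the last step left them, time stands still between calls to the robot, and variables do not carry over. Pictures are saved under pics/ and viewed, at most 10 in all, crops included, and the job is handed in when it is done.

Besides the shell and the picture viewer there is one more tool, called after ">>>" as name(argument=value, ...) on one line, values as JSON. step_arm: Moves the arm, as the interface text tells. Its arguments: {"type":"object","properties":{"commands":{"type":"array","items":{"type":"number"}},"force":{"type":"number"}},"required":["commands"]}

```bash
mkdir -p pics; ls; python3 - <<'E'
from cell import robot
import cv2,json
o=robot.get_obs(); print(o)
for n in("top","side"):
    c=robot.read_camera(n); cv2.imwrite(f"pics/{n}0.png",c["pixels"])
    print(n,c["fx"],c["fy"],c["cx"],c["cy"],c["view"].tolist() if hasattr(c["view"],"tolist") else c["view"])
E
```

```text
pics
{'t': 0.0, 'joints': array([ 1.14699000e+00,  3.42712609e-01,  1.52503357e+00,  8.25583717e-06,
        1.27542319e+00, -1.45979491e-01]), 'qvel': array([ 1.16920505e-03,  4.69679626e-04, -9.59085645e-05,  9.85774508e-04,
       -2.18945438e-05, -4.84350100e-04]), 'joint_torque': array([ 4.99400339e-04, -4.33672929e+01, -2.46015018e+01, -1.47221813e-04,
        7.90809077e-03,  5.04613823e-06]), 'eef_pos': array([0.14378824, 0.50450655, 0.23862544]), 'orientation': array([ 1.38468230e-01,  9.90366562e-01, -7.55470770e-04, -2.25360692e-04]), 'wrist_force': array([-0.51924205, -0.39978493, -0.07007178]), 'wrist_torque': array([0.03545499, 0.00639672, 0.03109575]), 'gripper_force': 0.0, 'grip_width': 1.0005729365224372}
top 381.26970892274215 381.26970892274215 281.7063317626379 211.64042359906082 [[0.0034287946644150536, -0.999972064454858, 0.006641812782538213, 0.15528147748960222], [-0.9897769620007199, -0.004340705384628416, -0.14255779098102558, 0.5096843905750702], [0.14258263870392918, -0.006085111884991697, -0.9897641954291799, 1.3453909685158292], [0.0, 0.0, 0.0, 1.0]]
side 396.5520414830554 396.5520414830554 273.94714325532215 215.23002316776035 [[0.9038122466871351, -0.42777819906671116, 0.011368163510173078, -0.3948549423850978], [-0.2977398329080912, -0.647703592267406, -0.7013066721939553, 0.3577504909607672], [0.30736690556762086, 0.6304648039083062, -0.7127690484263792, 1.127406794478689], [0.0, 0.0, 0.0, 1.0]]
```

View pics/top0.png

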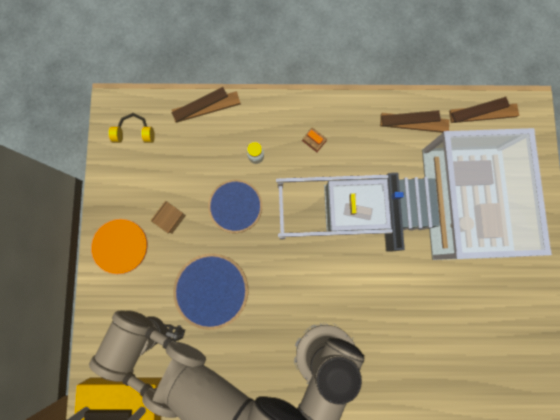

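View pics/side0.png

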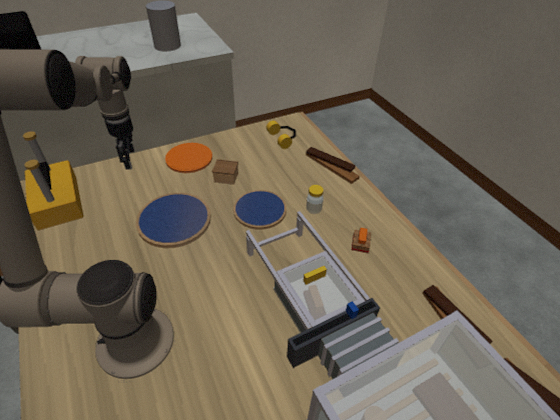

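The top view shows the small blue stand at (235,206), the airlock at about (360,206), the yellow handle at (353,204), the blue tab at (399,195) and the block under the pane near (358,211). The big blue disc (210,291) and the orange disc are decoys.

```bash
cat > h.py <<'E'
import numpy as np,cv2
from cell import robot
def world(c,uv,z):
    V=np.array(c["view"]);R,t=V[:3,:3],V[:3,3]
    d=R.T@np.array([(uv[0]-c["cx"])/c["fx"],(uv[1]-c["cy"])/c["fy"],1]);o=-R.T@t
    return o+d*(z-o[2])/d[2]
def proj(c,p):
    V=np.array(c["view"]);q=V[:3,:3]@np.array(p)+V[:3,3]
    return np.array([c["fx"]*q[0]/q[2]+c["cx"],c["fy"]*q[1]/q[2]+c["cy"]])
def blobs(img,lo,hi,roi,amin=5):
    x0,y0,x1,y1=roi
    m=cv2.inRange(cv2.cvtColor(img[y0:y1,x0:x1],cv2.COLOR_BGR2HSV),np.array(lo),np.array(hi))
    n,l,s,ce=cv2.connectedComponentsWithStats(m)
    return [(s[i].tolist(),(ce[i]+[x0,y0]).round(2).tolist()) for i in range(1,n) if s[i][4]>=amin]
E
python3 - <<'E'
from h import *
for n,roi in(("top",(200,160,420,270)),("side",(220,180,400,380))):
    c=robot.read_camera(n);im=c["pixels"]
    for nm,lo,hi,z in(("yellow",(22,150,120),(35,255,255),.125),("blue",(100,120,40),(130,255,255),None)):
        for s,ce in blobs(im,lo,hi,roi,8):
            zz=z or (.02 if s[4]>500 else .14)
            print(n,nm,s,ce,world(c,ce,zz).round(4))
    if n=="top":
        cv2.imwrite("pics/topc.png",cv2.resize(im[165:260,270:420],None,fx=5,fy=5,interpolation=cv2.INTER_CUBIC))
    else: cv2.imwrite("pics/sidec.png",cv2.resize(im[210:370,240:400],None,fx=3.7,fy=3.7,interpolation=cv2.INTER_CUBIC))
E
```

```text
top yellow [151, 34, 5, 20, 88] [352.77, 203.85] [ 0.5241 -0.0838  0.125 ]
top blue [194, 32, 10, 6, 54] [398.19, 194.5] [ 0.5543 -0.2352  0.14  ]
top blue [0, 99, 36, 11, 246] [216.35, 265.16] [0.3159 0.3715 0.14  ]
side yellow [89, 5, 14, 10, 110] [315.63, 189.28] [0.7087 0.2329 0.125 ]
side yellow [84, 86, 22, 12, 100] [314.59, 271.67] [ 0.5285 -0.0789  0.125 ]
side blue [18, 12, 46, 33, 1156] [260.88, 207.87] [0.537  0.3264 0.02  ]
side blue [126, 122, 13, 17, 149] [351.86, 309.79] [ 0.5502 -0.2376  0.14  ]
```

View pics/topc.png

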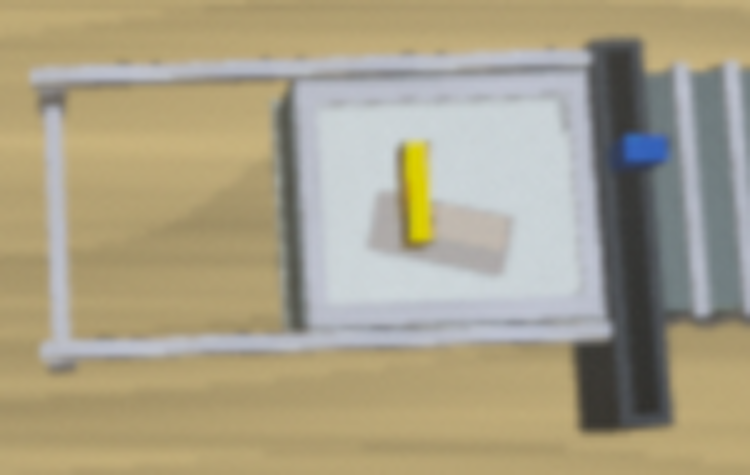

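View pics/sidec.png

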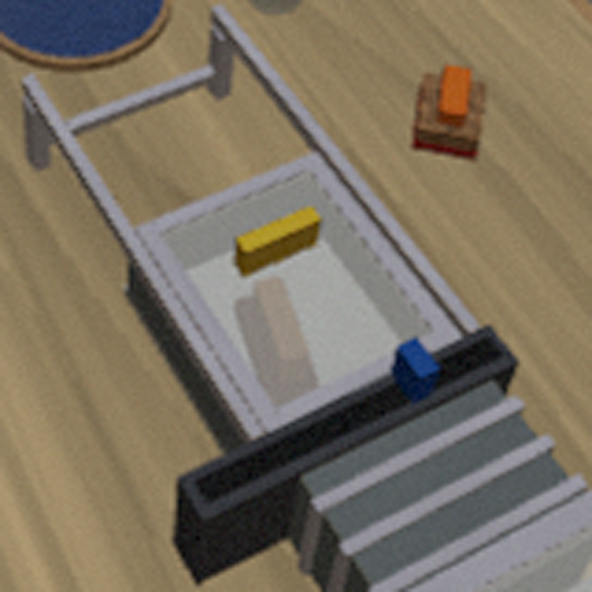

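```bash
cat > fit.py <<'E'
from h import *
from scipy.optimize import least_squares
T=lambda u,v:(270+(u-2)/5,165+(v-2)/5); S=lambda u,v:(240+(u-1.5)/3.7,210+(v-1.5)/3.7)
ct=robot.read_camera("top");cs=robot.read_camera("side")
obs=[(ct,T(33,78),(.096,.29,.105)),(ct,T(42,354),(-.096,.29,.105)),(ct,T(640,41),(.1085,-.139,.105)),(ct,T(588,43),(.1085,-.103,.105)),
(ct,T(672,424),(-.1625,-.139,.105)),
(cs,S(217,10),(.096,.29,.105)),(cs,S(30,80),(-.096,.29,.105)),(cs,S(487,330),(.1085,-.103,.105)),(cs,S(517,355),(.1085,-.139,.105)),(cs,S(180,480),(-.1625,-.103,.105)),(cs,S(200,512),(-.1625,-.139,.105)),
(cs,S(320,210),(.035,.022,.134)),(cs,S(237,240),(-.035,.022,.134))]
obs=[(c,np.array(u),np.array(p)) for c,u,p in obs]
def W(q,p):
    c,s=np.cos(q[2]),np.sin(q[2]);return [q[0]+c*p[0]-s*p[1],q[1]+s*p[0]+c*p[1],p[2]]
f=lambda q:np.concatenate([proj(c,W(q,p))-u for c,u,p in obs])
r=least_squares(f,[.52,-.11,0],loss="soft_l1");q=r.x
print(q.round(4),np.degrees(q[2]));print(f(q).reshape(-1,2).round(1).tolist())
inv=lambda q,w:(np.cos(q[2])*(w[0]-q[0])+np.sin(q[2])*(w[1]-q[1]),-np.sin(q[2])*(w[0]-q[0])+np.cos(q[2])*(w[1]-q[1]))
tb=[world(cs,S(415,358),.15),world(ct,(398.19,194.5),.135)]
print("tab",[(t.round(4),np.round(inv(q,t),4)) for t in tb], "handle",W(q,(0,.03,.134)))
im=ct["pixels"][170:245,200:272];
m=cv2.inRange(cv2.cvtColor(im,cv2.COLOR_BGR2HSV),np.array((100,90,30)),np.array((130,255,255)))
k,_=cv2.findContours(m,0,2);k=max(k,key=cv2.contourArea);e=cv2.fitEllipse(k);print(e,world(ct,(e[0][0]+200,e[0][1]+170),.02))
for s in [20,0]: print(world(ct,proj(ct,(.54,.32,.02)),.02))
E
python3 fit.py
```

```text
[ 0.5261 -0.1131  0.0406] 2.3263137507480742
[[-1.0, -0.2], [-0.8, -0.3], [0.0, -0.5], [0.2, -0.6], [0.1, 0.6], [-0.7, -1.3], [-1.2, -1.3], [0.2, -1.4], [0.1, 1.8], [-1.1, -0.8], [0.4, 2.3], [0.1, 2.5], [1.8, 3.5]]
tab [(array([ 0.551 , -0.2333,  0.15  ]), array([ 0.02  , -0.1211])), (array([ 0.5552, -0.2368,  0.135 ]), array([ 0.0241, -0.1248]))] handle [np.float64(0.524845056000423), np.float64(-0.08310601370686851), 0.134]
((34.77367401123047, 35.830833435058594), (45.79306411743164, 46.7629508972168), 66.49147033691406) [0.53216764 0.32951674 0.02      ]
[0.54 0.32 0.02]
[0.54 0.32 0.02]
```

>>> step_arm(commands=[0,0,-0.35,0.153,-0.2,0.01,1,0,0,-0.7,0.306,-0.405,0.01,1,0,0,-0.7,0.306,-0.405,0.01,1,0,0,-0.7,0.306,-0.405,0.01,1,0,0,-0.7,0.306,-0.405,0.01,1,0,0,-0.7,0.306,-0.405,0.01,1,0,0,-0.7,0.306,-0.405,0.01,1,0,0,-0.7,0.306,-0.405,0.01,1,0,0,-0.7,0.306,-0.405,0.01,1,0,0,-1.253,0.347,-0.741,0.01,1,0,0,-1.253,0.347,-0.741,0.01,1,0,0,-1.253,0.347,-0.741,0.01,1,0,0,-1.253,0.347,-0.741,0.01,1,0,0,-1.253,0.347,-0.741,0.01,1,0,0,-1.253,0.347,-0.741,0.01,1,0,0,-1.253,0.347,-0.741,0.01,1,0,0,-1.253,0.347,-0.741,0.01,1], force=40)

```text
t: 2.42
eef_pos: [0.4909, -0.2345, 0.2492]
orientation: [0.692, 0.721, 0.0, -0.0]
wrist_force: [-0.4, 0.9, -0.1]
grip_width: -0.001
gripper_force: 0.0
```

```bash
cat >> h.py <<'E'
from scipy.spatial.transform import Rotation as Rn
def wrist():
    o=robot.get_obs();c=robot.read_camera("wrist")
    T=np.eye(4);T[:3,:3]=Rn.from_quat(o["orientation"]).as_matrix();T[:3,3]=o["eef_pos"]
    c["view"]=np.linalg.inv(T@np.array(c["hand_eye"]));return o,c
E
python3 - <<'E'
from h import *
o,c=wrist();print(o["t"],o["eef_pos"],o["orientation"],o["grip_width"]);im=c["pixels"]
cv2.imwrite("pics/w1.png",im);print(proj(c,(.5,-.23,.239)),blobs(im,(100,120,40),(130,255,255),(0,0,560,420),50))
q=np.array([.5261,-.1131,.0406])
def W(p):
    a,s=np.cos(q[2]),np.sin(q[2]);return [q[0]+a*p[0]-s*p[1],q[1]+s*p[0]+a*p[1],p[2]]
for p in [(.1085,-.103,.105),(.1085,-.139,.105),(-.1625,-.103,.105),(-.035,.022,.134),(.035,.022,.134),(.021,-.121,.15)]: print(p,proj(c,W(p)).round())
E
```

```text
2.425 [ 0.49089348 -0.23447413  0.24919888] [ 6.92449981e-01  7.21465684e-01  2.09833311e-04 -4.96905601e-04] -0.0012831603128453989
[297.83586793 251.11089094] [([335, 189, 32, 43, 1165], [350.33, 209.82])]
(0.1085, -0.103, 0.105) [436. 182.]
(0.1085, -0.139, 0.105) [430. 218.]
(-0.1625, -0.103, 0.105) [152. 182.]
(-0.035, 0.022, 0.134) [287.  24.]
(0.035, 0.022, 0.134) [381.  24.]
(0.021, -0.121, 0.15) [354. 213.]
```

View pics/w1.png

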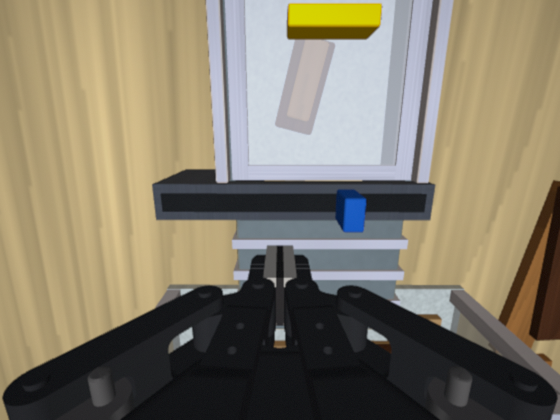

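>>> step_arm(commands=[0,0,0,0,0,-0.06,1,0,0,0,0,0,-0.118,1,0,0,0,0,0,-0.121,1,0,0,0,0.006,0,-0.121,1,0,0,0,0.012,0,-0.121,1,0,0,0,0.018,0.001,-0.121,1,0,0,0,0.022,0.001,-0.121,1,0,0,0,0.026,0.001,-0.121,1,0,0,0,0.03,0.001,-0.121,1,0,0,0,0.033,0.001,-0.121,1,0,0,0,0.036,0.001,-0.121,1,0,0,0,0.038,0.0015,-0.121,1,0,0,0,0.04,0.0015,-0.121,1])

```text
t: 4.1
eef_pos: [0.5307, -0.2345, 0.1282]
orientation: [0.693, 0.721, -0.0, -0.0]
wrist_force: [-1.6, 0.4, 0.1]
grip_width: -0.004
gripper_force: 0.9
```

>>> step_arm(commands=[0,0,0,0.0015,0,0,1,0,0,0,0.003,0,0,1,0,0,0,0.0045,0,0,1])

```text
t: 4.47
eef_pos: [0.5354, -0.2344, 0.1282]
orientation: [0.693, 0.721, 0.0, -0.0]
wrist_force: [-1.5, 1.4, 0.4]
grip_width: -0.0
gripper_force: 0.8
```

>>> step_arm(commands=[0,0,0,0.0015,0,0,1,0,0,0,0.003,0,0,1])

```text
t: 4.72
eef_pos: [0.5385, -0.2345, 0.1282]
orientation: [0.693, 0.721, 0.0, -0.0]
wrist_force: [-1.9, 1.4, -0.1]
grip_width: 0.004
gripper_force: 0.8
```

>>> step_arm(commands=[0,0,0,0.0015,0,0,1,0,0,0,0.003,0,0,1])

```text
t: 4.97
eef_pos: [0.5388, -0.2345, 0.1282]
orientation: [0.693, 0.721, -0.002, -0.003]
wrist_force: [-16.3, 1.4, 8.5]
grip_width: -0.002
gripper_force: 8.5
```

>>> step_arm(commands=[0,0,0,0,0,0,1,0,0,0,0,0,0,1,0,0,0,0,0,0,1,0,0,0,0,0,0,1,0,0,0,0,0,0,1,0,0,0,0,0,0,1])

```text
t: 5.72
eef_pos: [0.5387, -0.2344, 0.1282]
orientation: [0.693, 0.721, -0.002, -0.003]
wrist_force: [-13.4, 1.0, 6.2]
grip_width: 0.0
gripper_force: 6.7
```

>>> step_arm(commands=[0,0,0,-0.005,0,0,1,0,0,0,-0.02,0,0,1,0,0,0,-0.03,0,0.03,1,0,0,0,-0.03,0,0.065,1,0,0,0,-0.02,0.05,0.065,1,0,0,0,-0.015,0.0965,0.065,1,0,0,0,-0.015,0.0965,0.065,1,0,0,0,-0.015,0.0965,0.03,1,0,0,0,-0.015,0.0965,-0.006,1,0,0,0,-0.015,0.0965,-0.008,1,0,0,0,-0.015,0.0965,-0.008,1])

```text
t: 7.1
eef_pos: [0.5272, -0.139, 0.1213]
orientation: [0.693, 0.721, 0.0, 0.001]
wrist_force: [0.1, -0.3, 0.4]
grip_width: -0.001
gripper_force: 0.0
```

```bash
python3 - <<'E'
from h import *
q=np.array([.5261,-.1131,.0406])
def inv(w): return (np.cos(q[2])*(w[0]-q[0])+np.sin(q[2])*(w[1]-q[1]),-np.sin(q[2])*(w[0]-q[0])+np.cos(q[2])*(w[1]-q[1]))
print(robot.get_obs()["eef_pos"])
for n,roi in(("top",(380,170,420,240)),("side",(330,280,400,380))):
    c=robot.read_camera(n)
    for s,ce in blobs(c["pixels"],(100,120,40),(130,255,255),roi,8):
        w=world(c,ce,.14);print(n,s,ce,w,inv(w))
E
```

```text
[ 0.52721148 -0.13900984  0.12129938]
side [19, 20, 13, 18, 153] [354.61, 308.57] [ 0.55888513 -0.23759363  0.14      ] (np.float64(0.027705063850105408), np.float64(-0.12572175435136618))
```

>>> step_arm(commands=[0,0,0,-0.001,0.02,0,1,0,0,0,-0.001,0.032,0,1,0,0,0,-0.0015,0.037,0,1,0,0,0,-0.002,0.042,0,1,0,0,0,-0.002,0.05,0,1,0,0,0,-0.0025,0.062,0,1,0,0,0,-0.003,0.076,0,1,0,0,0,-0.0035,0.09,0,1,0,0,0,-0.004,0.104,0,1,0,0,0,-0.005,0.118,0,1,0,0,0,-0.0055,0.132,0,1,0,0,0,-0.006,0.146,0,1,0,0,0,-0.0065,0.16,0,1,0,0,0,-0.007,0.174,0,1,0,0,0,-0.0075,0.186,0,1,0,0,0,-0.008,0.196,0,1,0,0,0,-0.008,0.202,0,1,0,0,0,-0.0085,0.206,0,1,0,0,0,-0.0085,0.21,0,1,0,0,0,-0.0085,0.212,0,1])

```text
t: 9.7
eef_pos: [0.5175, 0.074, 0.1202]
orientation: [0.693, 0.721, -0.0, -0.0]
wrist_force: [-1.0, -2.2, 0.6]
grip_width: -0.001
gripper_force: 1.1
```

>>> step_arm(commands=[0,0,0,0,0.002,0,1,0,0,0,0,0.004,0,1])

```text
t: 9.95
eef_pos: [0.5175, 0.0766, 0.1202]
orientation: [0.693, 0.721, -0.001, 0.0]
wrist_force: [-2.3, -14.5, 2.1]
grip_width: -0.003
gripper_force: 7.2
```

>>> step_arm(commands=[0,0,0,0,0.0015,0,1,0,0,0,0,0.003,0,1])

```text
t: 10.2
eef_pos: [0.5175, 0.0767, 0.1202]
orientation: [0.692, 0.721, -0.003, 0.002]
wrist_force: [-3.1, -26.4, 2.2]
grip_width: 0.001
gripper_force: 13.3
```

>>> step_arm(commands=[0,0,0,0,-0.01,0,1,0,0,0,0,-0.03,0.01,1,0,0,0,0,-0.05,0.06,1,0,0,0,-0.003,-0.09,0.12,0.5,0,0,0,-0.003,-0.15,0.13,0,0,0,0,-0.003,-0.21,0.13,0,0,0,0,-0.003,-0.26,0.13,0,0,0,0,-0.003,-0.27,0.13,0,0,0,0,-0.003,-0.27,0.13,0,0,0,0,-0.003,-0.27,0.13,0])

```text
t: 11.45
eef_pos: [0.5151, -0.1875, 0.2503]
orientation: [0.692, 0.722, 0.0, -0.0]
wrist_force: [0.2, 0.1, -0.5]
grip_width: 0.999
gripper_force: 0.0
```

```bash
python3 - <<'E'
from h import *
o,c=wrist();print(o["t"],o["eef_pos"],o["orientation"],o["grip_width"]);im=c["pixels"]
cv2.imwrite("pics/w2.png",im)
t=robot.read_camera("top");cv2.imwrite("pics/t2.png",t["pixels"])
E
```

```text
11.45 [ 0.5150652  -0.18754953  0.25028508] [ 6.92293971e-01  7.21615459e-01  3.07131844e-04 -3.05270819e-04] 0.9993760379665281
```

View pics/w2.png

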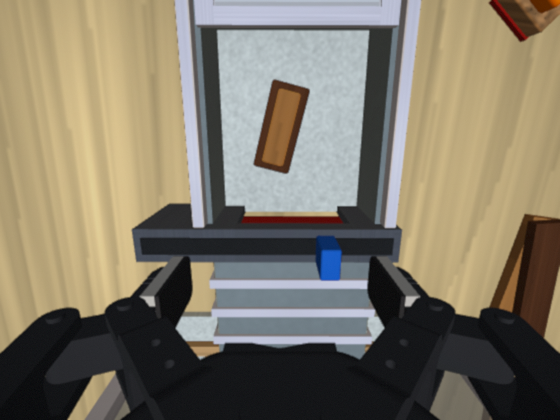

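The wrist view shows the block clear of the hatch at about (282,126), tilted, with the light rib from (290,88) to (275,167). The gate shows its red face closed behind it, and the blue tab is at (328,258).

```bash
python3 - <<'E'
from h import *
im=cv2.imread("pics/w2.png")
o,c=wrist()
h=cv2.cvtColor(im,cv2.COLOR_BGR2HSV)[60:190,240:330]
for nm,lo,hi,z in (("rib",(5,90,125),(25,255,255),.07),("base",(3,90,30),(25,255,255),.03)):
    m=cv2.inRange(h,np.array(lo),np.array(hi));k,_=cv2.findContours(m,0,2);k=max(k,key=cv2.contourArea)
    b=cv2.boxPoints(cv2.minAreaRect(k))+[240,60]
    P=np.array([world(c,p,z) for p in b]);e=[P[1]-P[0],P[2]-P[1]]
    L=max(e,key=np.linalg.norm);L=L*np.sign(L[1])
    print(nm,cv2.contourArea(k),P.mean(0).round(4),[np.linalg.norm(x).round(4) for x in e],np.degrees(np.arctan2(L[1],L[0])))
Rm=Rn.from_quat(o["orientation"]).as_matrix();print(np.degrees(np.arctan2(Rm[1,1],Rm[0,1])))
E
```

```text
rib 1552.0 [ 0.5129 -0.1213  0.07  ] [np.float64(0.0742), np.float64(0.0222)] 77.31723617315052
base 2978.5 [ 0.5124 -0.121   0.03  ] [np.float64(0.0966), np.float64(0.0411)] 76.32163349881523
2.4058643689668244
```

>>> step_arm(commands=[0,0,-0.15,-0.001,0.035,0,0.4,0,0,-0.269,-0.002,0.067,0,0.4,0,0,-0.269,-0.002,0.067,0,0.4,0,0,-0.269,-0.002,0.067,-0.05,0.4,0,0,-0.269,-0.002,0.067,-0.1,0.4,0,0,-0.269,-0.002,0.067,-0.12,0.4,0,0,-0.269,-0.002,0.067,-0.12,0.4])

```text
t: 12.48
eef_pos: [0.5122, -0.122, 0.129]
orientation: [0.783, 0.622, -0.001, -0.001]
wrist_force: [0.6, 0.1, 0.7]
grip_width: 0.601
gripper_force: 0.0
```

```bash
python3 - <<'E'
from h import *
o,c=wrist();print(o["eef_pos"],np.linalg.inv(c["view"])[:3,3],o["grip_width"])
cv2.imwrite("pics/w3.png",c["pixels"])
E
```

```text
[ 0.51220164 -0.12201341  0.1289727 ] [ 0.5276206  -0.05646496  0.26384256] 0.6010945277858022
```

View pics/w3.png

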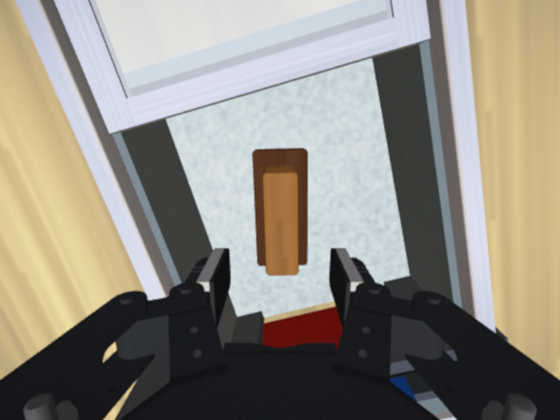

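The rib lies centred at column 281 between the pads and parallel to them, so I'll go down and grip.

>>> step_arm(commands=[0,0,0,0,0.0005,-0.04,0.4,0,0,0,0,0.0005,-0.07,0.4,0,0,0,0,0.0005,-0.085,0.4,0,0,0,0,0.0005,-0.085,0.4,0,0,0,0,0.0005,-0.085,1,0,0,0,0,0.0005,-0.085,1,0,0,0,0,0.0005,-0.085,1,0,0,0,0,0.0005,-0.085,1,0,0,0,0,0.0005,-0.085,1], force=35)

```text
t: 13.65
eef_pos: [0.514, -0.122, 0.0468]
orientation: [0.783, 0.622, 0.001, 0.001]
wrist_force: [-0.7, -0.5, 7.1]
grip_width: 0.274
gripper_force: 36.4
```

>>> step_arm(commands=[0,0,0,0,0,0.01,1,0,0,0,0,0,0.03,1,0,0,0,0,0,0.065,1,0,0,0,0,0,0.11,1,0,0,0,0,0,0.16,1,0,0,0,0,0,0.19,1,0,0,0,0,0,0.19,1])

```text
t: 14.52
eef_pos: [0.5138, -0.1219, 0.238]
orientation: [0.783, 0.622, 0.001, 0.002]
wrist_force: [-0.6, -0.6, -1.6]
grip_width: 0.276
gripper_force: 35.4
```

>>> step_arm(commands=[0,0,0,0.002,0.03,0,1,0,0,0,0.004,0.08,0,1,0,0,0,0.006,0.13,0,1,0,0,0,0.01,0.18,0,1,0,0,0,0.012,0.23,0,1,0,0,0,0.014,0.28,0,1,0,0,0,0.018,0.33,0,1,0,0,0,0.02,0.38,0,1,0,0,0,0.02,0.42,0,1,0,0,0,0.02,0.445,0,1,0,0,0,0.02,0.45,0,1,0,0,0,0.02,0.45,0,1])

```text
t: 16.02
eef_pos: [0.5325, 0.3278, 0.2341]
orientation: [0.783, 0.622, -0.001, -0.0]
wrist_force: [0.1, -0.2, -1.0]
grip_width: 0.277
gripper_force: 35.3
```

```bash
python3 - <<'E'
from h import *
for n,f,(x0,y0,x1,y1) in(("top","top0",(200,170,272,245)),("side","side0",(225,180,298,235))):
    c=robot.read_camera(n);im=cv2.imread(f"pics/{f}.png")[y0:y1,x0:x1]
    m=cv2.inRange(cv2.cvtColor(im,cv2.COLOR_BGR2HSV),np.array((100,90,30)),np.array((130,255,255)))
    k=max(cv2.findContours(m,0,1)[0],key=cv2.contourArea).reshape(-1,2)
    P=np.array([world(c,p+[x0,y0],.02)[:2] for p in cv2.convexHull(k).reshape(-1,2)],np.float32)
    print(n,cv2.minEnclosingCircle(P),cv2.fitEllipse((P*1000))[:2])
o,c=wrist();print(o["t"],o["eef_pos"],o["gripper_force"]);cv2.imwrite("pics/w4.png",c["pixels"])
E
```

```text
top ((0.5329904556274414, 0.32933035492897034), 0.08708728104829788) ((533.0404663085938, 329.4002685546875), (172.97512817382812, 173.2472381591797))
side ((0.5342642664909363, 0.3323793411254883), 0.08963204175233841) ((534.2958374023438, 331.96624755859375), (177.22381591796875, 177.77236938476562))
16.125 [0.53296734 0.32727766 0.23482026] 35.281543135643005
```

View pics/w4.png

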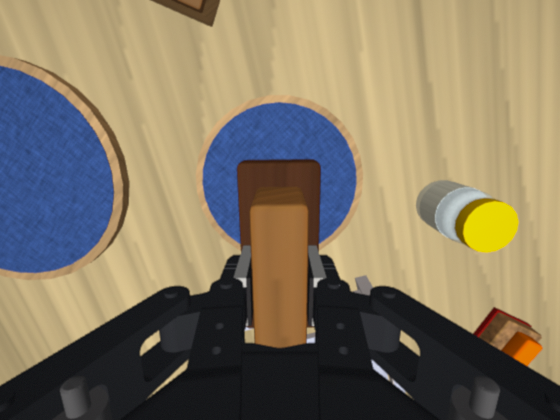

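>>> step_arm(commands=[0,0,0,0.0005,0.003,-0.04,1,0,0,0,0.0005,0.003,-0.09,1,0,0,0,0.0005,0.003,-0.13,1,0,0,0,0.0005,0.003,-0.155,1,0,0,0,0.0005,0.003,-0.166,1,0,0,0,0.0005,0.003,-0.172,1,0,0,0,0.0005,0.003,-0.174,1,0,0,0,0.0005,0.003,-0.175,1,0,0,0,0.0005,0.003,-0.176,1])

```text
t: 17.3
eef_pos: [0.5338, 0.3316, 0.06]
orientation: [0.783, 0.622, 0.001, 0.0]
wrist_force: [-0.2, -0.3, -1.5]
grip_width: 0.278
gripper_force: 35.3
```

>>> step_arm(commands=[0,0,0,0,0,-0.001,1,0,0,0,0,0,-0.002,1])

```text
t: 17.55
eef_pos: [0.5335, 0.3315, 0.0574]
orientation: [0.783, 0.622, 0.0, 0.0]
wrist_force: [0.2, -0.1, -0.1]
grip_width: 0.274
gripper_force: 35.2
```

>>> step_arm(commands=[0,0,0,0,0,-0.001,1,0,0,0,0,0,-0.0015,1])

```text
t: 17.8
eef_pos: [0.5334, 0.3314, 0.0557]
orientation: [0.783, 0.622, -0.0, 0.0]
wrist_force: [0.6, -0.5, -1.6]
grip_width: 0.281
gripper_force: 35.2
```

>>> step_arm(commands=[0,0,0,0,0,-0.001,1,0,0,0,0,0,-0.001,1])

```text
t: 18.05
eef_pos: [0.5335, 0.3314, 0.0549]
orientation: [0.783, 0.622, 0.0, 0.0]
wrist_force: [-0.0, 0.3, -0.9]
grip_width: 0.276
gripper_force: 35.3
```

>>> step_arm(commands=[0,0,0,0,0,-0.001,1,0,0,0,0,0,-0.001,1])

```text
t: 18.3
eef_pos: [0.5335, 0.3314, 0.0548]
orientation: [0.783, 0.622, 0.0, 0.0]
wrist_force: [-2.9, -0.8, 5.8]
grip_width: 0.28
gripper_force: 36.0
```

>>> step_arm(commands=[0,0,0,0,0,0.0005,1,0,0,0,0,0,0.0005,0.65,0,0,0,0,0,0.0005,0.5,0,0,0,0,0,0.0005,0.4,0,0,0,0,0,0.0005,0.4,0,0,0,0,0,0.01,0.4,0,0,0,0,0,0.03,0.4,0,0,0,0,0,0.06,0.4,0,0,0,0,0,0.1,0.4,0,0,0,0,0,0.15,0.4,0,0,0,-0.02,-0.04,0.19,0.4,0,0,0,-0.05,-0.08,0.2,0.4,0,0,0,-0.1,-0.1,0.2,0.4,0,0,0,-0.12,-0.12,0.2,0.4,0,0,0,-0.12,-0.12,0.2,0.4])

```text
t: 20.18
eef_pos: [0.4125, 0.2107, 0.2551]
orientation: [0.784, 0.621, 0.001, 0.0]
wrist_force: [0.3, -0.1, -1.3]
grip_width: 0.598
gripper_force: 0.0
```

```bash
python3 - <<'E'
from h import *
o,c=wrist();print(o["t"],o["eef_pos"])
a=robot.read_camera("side");s=a["pixels"][170:390,180:400];b=robot.read_camera("top");t=b["pixels"][130:270,200:420]
print(proj(a,(.5335,.3305,.078)),proj(b,(.5335,.3305,.078)))
cv2.imwrite("pics/f.png",np.hstack([cv2.resize(s,(400,400),interpolation=2),cv2.resize(np.vstack([t,0*t[:80]]),(400,400),interpolation=2)]))
E
```

```text
20.175 [0.41253794 0.21070075 0.25509022]
[259.34853332 196.04669638] [232.60428324 202.85870209]
```

View pics/f.png

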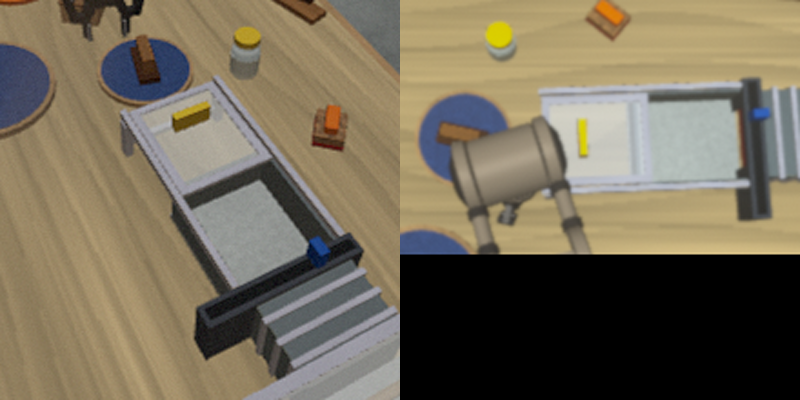

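The final view shows the block upright in the middle of the small blue stand at (145,62) in the left half. The hatch is fully open, the tab is at its shut position, and the jar and sanding block have not moved. Handing in.

```bash
python3 -c "
from cell import robot
print(robot.sign_off())"
```

```text
the job is handed in; nothing more can be done
None
```

The job is handed in at about 20 s: I pressed the inner gate shut against its stop and held it, opened the outer hatch fully, and set the push block upright in the middle of the small blue stand, with nothing else seen to have moved.

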